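Fold the tool board down and close the glassworker's tool case

TASK

Pack up the glassworker's tool case: first push the upright tool board all the way down until it lies flat inside the case, then swing the lid fully shut over it. Push gently on the plain outer faces with the fingertips or the outside of the fingers; do not pinch the board or the lid or touch the tools on the board or the inside of the lid, and leave everything in and around the case where it is. Finish with the hand clear of everything.

Things in the scene. Friction and masses are not known exactly. Their poses are not given: they have to be found in the camera images.
- case: Grey tool case, fixed. Origin: centre of its underside; z up. Without lid: 210 mm along x, 320 along y, rim at z = 75 mm, walls 6 mm. Front (hanging carry handle and two open latches, not part of the job, up to 18 mm proud below z = 65) faces -x; lid hinged on the back rim (+x). A divider at y = +85 mm parts off an end compartment at the +y end; the tool board fills the rest.
- tool_board (a joint): Board angle, rad: 0 = flat in the case (hard stop, outer face 12 mm below the rim), about 1.4 to 1.65 at the start = upright. Plywood flap 165 mm from hinge to free edge, 222 wide, 9 thick; smooth outer face looks to the case's front (-x) when upright, up when flat. It folds towards the lid hinge (+x). Stiff hinge (0.75 N m, about 6 N at 130 mm): stays at any angle, so push it all the way.
- board_hinge (a point): On the board's hinge axis, mid-width (case x = -85, y = -37, z = 58 mm), just inside the front wall. Moves with the board: x runs from hinge to free edge, z is the outward normal of the smooth outer face (which lies 4.5 mm along z), y lies along the hinge line, as the case's y. The inner side carries cork and tools 25 mm deep.
- board_push (a point): Point on the board's smooth outer face, 130 mm from the hinge line and 35 mm from the free edge, in the middle of the width; same axes as board_hinge.
- lid (a joint): Lid angle, rad: 0 = fully shut (hard stop, outer face 100 mm above the bench), 1.68 to 1.9 at the start = open, leaning back past upright; limit 1.95. Grey shell, 210 mm from hinge to free edge, 320 wide, 25 deep. It closes towards the case's front (-x) and cannot shut while the board is up. Stiff hinge (0.8 N m, about 5 N at 160 mm): stays at any angle, so push it all the way.
- lid_hinge (a point): On the lid's hinge axis, mid-width (case x = 105, y = 0, z = 75.5 mm). Moves with the lid: -x runs from hinge to free edge, z is the outward normal of the outer face (25 mm from the axis along z), y lies along the hinge line, as the case's y.
- lid_push (a point): Point on the lid's outer face, 160 mm from the hinge line and 50 mm from the free edge, in the middle of the width; same axes as lid_hinge.
- wax_tin: Loose round tin, 49 mm across, 24 mm high, in the end compartment of the case. Origin: centre of its underside.
- marker: Loose blue marker pen, 135 mm long, lying along the end compartment of the case. Origin: on its underside, midway.
- tumbler: Loose clear glass tumbler, 74 mm across, 92 mm high, standing near the front corner of the case. Origin: centre of its underside.
- paperweight: Loose glass paperweight, 72 mm across, 55 mm high, on the bench behind the case. Origin: centre of its underside.
- wood_block: Loose wooden shaping cup, 84 mm across and 46 mm high, with a 160 mm handle along its -x. Origin: under the centre of the cup.
- paddle: Loose graphite paddle with a wooden handle, 260 mm long along its x, 24 mm high. Origin: on its underside.
- jacks: Loose steel jacks (big tongs), 235 mm long along its y, 14 mm high. Origin: on its underside, midway.
- torch: Loose gas torch: white canister 66 mm across with a black head, 215 mm high, its nozzle reaching 100 mm from the axis. Origin: centre of its underside.

How it is judged:
On the way, in this order (a step that is already met when the one before it is completed fails the run):
1. the tool board lies flat in the case while the lid is still open (value of joint tool_board below 0.06 rad and value of joint lid above 1.2 rad), for 0.2 s.
2. the lid is fully shut over the flat board (value of joint lid below 0.04 rad and value of joint tool_board below 0.06 rad), for 0.2 s.
At the end, for the whole second after the job is handed in: The lid is shut to within 0.04 rad (about 8 mm at its free edge) and at rest, the board beneath it is flat to within 0.06 rad, and each loose thing is within 30 mm of where it began (all of step 2 and velocity of joint lid between -0.05 and 0.05 rad/s and distance of each of wax_tin, marker, tumbler, paperweight, wood_block, paddle, jacks, torch from where it was at the start of the episode below 0.03 m); the robot touches nothing.
It fails at once if the lid is swung down (below 1.2 rad) while the board is not yet flat (value of joint lid below 1.2 rad and value of joint tool_board above 0.15 rad).
It fails at once if the fingers touch the tools on the board or the inside or the underside rim of the lid, as they would in pinching either (contact force between the fingers and tool_board_c1 above 0.5 N or contact force between the fingers and tool_board_c2 above 0.5 N or contact force between the fingers and tool_board_c3 above 0.5 N or contact force between the fingers and tool_board_c4 above 0.5 N or contact force between the fingers and lid_c5 above 0.5 N or contact force between the fingers and lid_c6 above 0.5 N or contact force between the fingers and lid_c7 above 0.5 N or contact force between the fingers and lid_c8 above 0.5 N or contact force between the fingers and lid_c9 above 0.5 N).
It fails at once if the case, board or lid is pushed with more than 70 N (contact force between any of the fingers, the arm and case above 70 N).
It fails at once if the lid or the board is slammed (faster than 4 rad/s) (velocity of joint any of lid, tool_board below -4 rad/s).
It fails at once if a loose thing in or around the case is moved or lifted by more than 30 mm (distance of any of wax_tin, marker, tumbler, paperweight, wood_block, paddle, jacks, torch from where it was at the start of the episode above 0.03 m).
It also fails if it takes over 58 s, if anything falls off the work surface, if the arm or the gripper's body presses on something with over 40 N, if the wrist force passes 120 N, or if a joint passes its speed limit or range.

ROBOT

A 7-joint arm with a two-finger parallel gripper is mounted at the origin on the work surface. World frame = base frame: x ahead of the robot, y to its left, z up, the work surface at z = 0. Lengths are in m, angles in rad, forces in N, time in s.
With the tool pointing down it reaches from about 0.4 to 0.9 m from the base axis. Payload 5.6 kg.
Tool frame: the origin (TCP) lies at the very end of the fingers, on their centre line; the grasp point (between the pads) lies 19 mm behind it; y points along the fingers, x is the direction in which the jaws open and shut, and the axes are right-handed (so a half turn about y gives the same grasp; the last joint's range is limited). The gripper opens to 92 mm and grips with 3 to 60 N. Pads are 20 mm wide; open, the fingers measure 128 mm over their backs; the gripper's body (75 mm by 189 mm) begins 69 mm behind the grasp point.
Start: joints at [1.21, 0.468, -0.012, 1.603, 0.006, 1.071, -0.056], TCP at [0.203, -0.617, 0.215] pointing down, gripper open.
Joint ranges: [-2.53, 2.53], [-0.31, 2.02], [-1.57, 1.55], [0.28, 2.44], [-1.29, 4.43], [0.15, 1.84], [-2.92, 2.92]. Speed limits (rad/s): [2.57, 2.57, 3.14, 3.14, 3.14, 3.14, 3.14].

INTERFACE

Orientations are given as a unit quaternion [x, y, z, w].
In Python, from workcell import * gives the robot as it stands.
- The arm moves only by the shell command python3 -m crank 'ROWS' [OPENING] [FORCE]. ROWS is JSON, one flat list of numbers, 6 for each row, row after row: the shift along the tool's x, y, z in cm, then the turn, a rotation vector about the tool's x, y, z in rad. A call has 1 to 20 rows; each row shifts and turns the commanded pose from where the row before left it, along the tool's axes as they then stand; what a row does not reach is not made up. A row lasts 1/8 s, in which the tool goes at most 62.5 mm and 10.7 degrees, less where a joint would pass 70% of its speed; a pose out of reach is approached as far as the arm can. A call is refused whole if a number of a shift passes 6.25 or a number of a turn 0.188, either way. A call with a gripper value outside its range is refused whole. OPENING is the finger opening in cm, from 0 to 9.19, set as the call begins (- or left out, the last holds). The fingers move at their own pace and stop on an object; FORCE is the grip in N (left out, the last holds). Time passes only in rows, so rows that do not move let the fingers close. It gives the time, the measured TCP pose, the force and the opening at its end, in the units of the state.
- get_obs(): the state, without advancing time (a new reading comes with each control period).
- snapshot(name): name is "side" or "top" or "wrist"; returns a dict with "image" (400x640x3 uint8, blue, green, red), "fx", "fy", "cx", "cy" (pixels), "xyz" and "orientation" of the camera in the world. Camera axes: x right, y up, looking along -z (the intrinsics and any distortion apply to the point x, -y, -z); pixel columns grow to the right and rows downward; lengths in m; the calibration is good to about 2 mm. A picture is of the moment at which its call begins. There is no depth.
- sign_off(): hands the job in, once; it reports no verdict.
Trained networks look in a picture, given as the dict that the camera call returned (one of the last four; its "shot" number tells which), for a name from the list of things; names that differ only in an ending like _2 or _b are one class to them, and where a whole thing is asked for, a point or a joint stands for the part that bears it (a point fixed in the world has none). Each returns a list of dicts, best first, with "p" (0 to 1); they miss things now and then, are a little off and sometimes report something else, mostly with a low value. They report only what shows in the picture. A call takes as long as a camera call.
- search_frame(query, picture): "bbox" ([centre column, centre row, width, height] in pixels, round what is visible of it).
The state is a dict: "time_s": time; "qpos": joint angles; "qd": joint speeds; "tau": joint torques, N m; "eef_pos": TCP position; "ee_rot": TCP orientation; "force": force on the tool from outside, world axes, zero at the start; "ft_torque": the same for the moment, N m; "finger_gap": finger opening in m.
Only numpy, scipy, OpenCV 4.12 (cv2) and the standard library are available. Lean on these libraries where they do the work, as an engineer would, in place of code of your own. Each camera call takes 0.05 s, during which the arm holds its last target.

## Working session

There is one attempt and no reset: what is moved stays moved. The work goes in short steps, Python scripts to look and compute and a shell command to move; the robot and the scene stay as the last step left them, time stands still between calls to the robot, and variables do not carry over. Pictures are saved under pics/ and viewed, and the job is handed in when it is done.

```bash
ls; mkdir -p pics
cat > h.py <<'E'
import numpy as np, cv2
from workcell import *
from scipy.spatial.transform import Rotation as R
E
python3 - <<'E'
from h import *
o=get_obs(); print({k:np.round(v,3) for k,v in o.items()})
import pickle
for n in ["side","top"]:
    s=snapshot(n); cv2.imwrite(f"pics/{n}0.png",s["image"]); pickle.dump(s,open(f"pics/{n}0.pkl","wb"))
    print({k:v for k,v in s.items() if k!="image"})
    for q in ["case","tool_board","lid","tumbler","paperweight","torch","wax_tin","wood_block","paddle","jacks"]:
        print(q,[(np.round(d["bbox"]),round(d["p"],2)) for d in search_frame(q,s)[:2]])
E
```

```text
pics
{'time_s': np.float64(0.0), 'qpos': array([ 1.21 ,  0.468, -0.012,  1.604,  0.006,  1.071, -0.056]), 'qd': array([-0.001, -0.002,  0.001,  0.001,  0.001, -0.001,  0.001]), 'tau': array([ 0.0000e+00, -5.2058e+01, -1.2000e-02, -2.4375e+01, -5.7000e-02,
        1.7000e-02,  0.0000e+00]), 'eef_pos': array([ 0.203, -0.617,  0.214]), 'ee_rot': array([-0.572,  0.415, -0.414,  0.573]), 'force': array([ 0.309,  0.425, -0.088]), 'ft_torque': array([ 0.003, -0.048, -0.046]), 'finger_gap': np.float64(0.092)}
{'fx': 476.6432096765078, 'fy': 476.6432096765078, 'cx': 316.278976110701, 'cy': 196.07511083262227, 'xyz': array([ 1.43074479, -0.66971453,  1.06347054]), 'orientation': array([0.36538132, 0.18986108, 0.40814401, 0.81478079]), 'shot': 1}
case [(array([367., 170., 140., 150.]), 0.78)]
tool_board [(array([349., 190.,  61.,  73.]), 0.7), (array([388., 146., 103., 105.]), 0.35)]
lid [(array([388., 145.,  99., 105.]), 0.75)]
tumbler [(array([350., 242.,  28.,  37.]), 0.85), (array([345., 188.,  58.,  75.]), 0.51)]
paperweight [(array([416., 194.,  10.,  12.]), 0.45), (array([390., 144.,  99
[... 473 characters left out ...]
7701, -0.03228337,  1.35011157]), 'orientation': array([ 0.05463362, -0.05675907, -0.69501462,  0.71466653]), 'shot': 2}
case [(array([238., 195., 138., 132.]), 0.61)]
tool_board [(array([287., 173.,  18.,  88.]), 0.88)]
lid [(array([204., 196.,  62., 131.]), 0.89)]
tumbler [(array([314., 148.,  24.,  31.]), 0.96), (array([286., 174.,  25.,  89.]), 0.37)]
paperweight []
torch [(array([135., 163.,  55.,  52.]), 0.55)]
wax_tin [(array([245., 242.,  19.,  14.]), 0.73), (array([459., 279.,  87.,  30.]), 0.52)]
wood_block [(array([490., 237.,  83.,  30.]), 0.6)]
paddle [(array([460., 281.,  91.,  33.]), 0.7), (array([278., 243.,  42.,  10.]), 0.55)]
jacks [(array([442., 204.,  39.,  16.]), 0.68)]
```

View pics/side0.png

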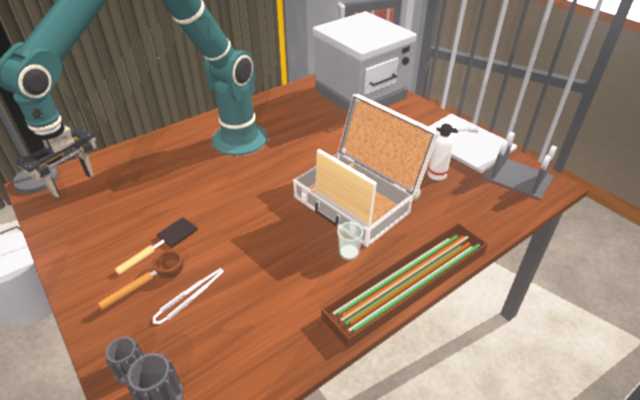

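View pics/top0.png

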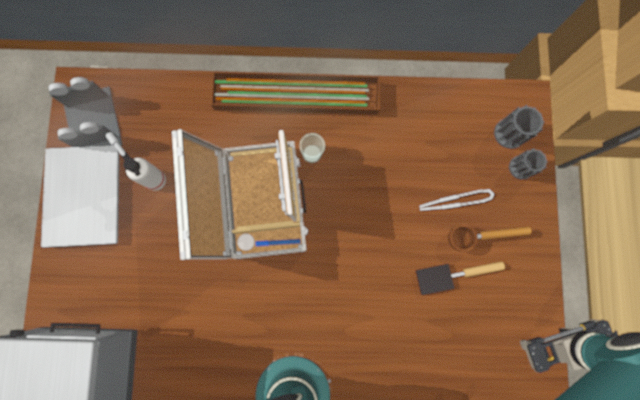

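Run:
```python
import cv2
a=cv2.imread("pics/top0.png")[100:290,100:360]; cv2.imwrite("pics/topz.png",cv2.resize(a,None,fx=3,fy=3,interpolation=cv2.INTER_CUBIC))
a=cv2.imread("pics/side0.png")[80:280,280:500]; cv2.imwrite("pics/sidez.png",cv2.resize(a,None,fx=3,fy=3,interpolation=cv2.INTER_CUBIC))
```

```text
(no output)
```

View pics/topz.png

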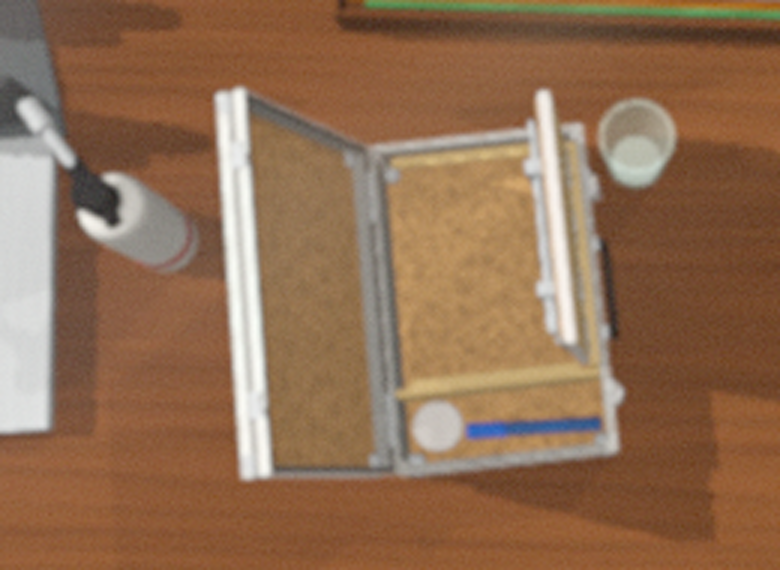

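View pics/sidez.png

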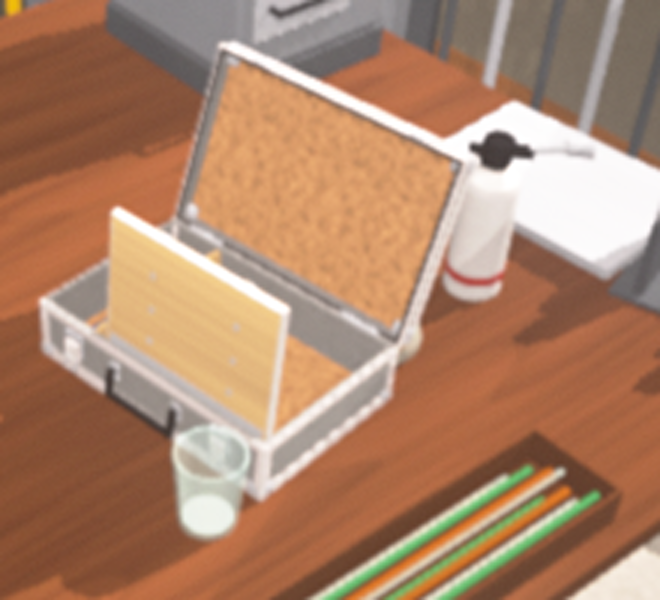

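```bash
cat >> h.py <<'E'
import pickle
def proj(s,P):
    P=np.atleast_2d(P); Rm=R.from_quat(s["orientation"]).as_matrix()
    c=(P-s["xyz"])@Rm
    return np.c_[s["cx"]+s["fx"]*c[:,0]/-c[:,2], s["cy"]-s["fy"]*c[:,1]/-c[:,2]]
def c2w(p,P): 
    P=np.atleast_2d(P); return P@R.from_euler('z',p[2]).as_matrix().T+[p[0],p[1],0]
def lid(a,x,y,z):  # x: dist from hinge, z along normal
    return np.array([.105-x*np.cos(a)+z*np.sin(a), y, .0755+x*np.sin(a)+z*np.cos(a)])
def brd(b,x,y,z):
    return np.array([-.085+x*np.cos(b)-z*np.sin(b), -.037+y, .058+x*np.sin(b)+z*np.cos(b)])
E
cat > fit.py <<'E'
from h import *
from scipy.optimize import least_squares
T=pickle.load(open("pics/top0.pkl","rb"));S=pickle.load(open("pics/side0.pkl","rb"))
def pts(p):
    a,b=p[3],p[4]
    return dict(fl=[-.105,.16,.075],fr=[-.105,-.16,.075],br=[.105,-.16,.075],bl=[.105,.16,.075],
     Lo1=lid(a,.21,.16,.025),Lo0=lid(a,.21,-.16,.025),Li1=lid(a,.21,.16,0),Li0=lid(a,.21,-.16,0),
     B1=brd(b,.165,.111,.0045),B0=brd(b,.165,-.111,.0045),b1=brd(b,.165,.111,-.0045),b0=brd(b,.165,-.111,-.0045),
     G0=[-.105,-.16,0])
top=dict(fl=(618,452),fr=(583,125),bl=(398,472),br=(370,148),Lo1=(243,478),Lo0=(217,93),Li1=(271,475),Li0=(244,90),B1=(577,342),B0=(552,92),b1=(563,342),b0=(537,92))
side=dict(fl=(43,302),fr=(253,440),br=(393,350),B1=(115,209),B0=(289,309),Li0=(460,168),Li1=(220,50),Lo0=(474,158),Lo1=(232,42),G0=(262,497))
def res(p,v=False):
    q=pts(p); r=[]
    for s,d,o,n in((T,top,(100,100),'T'),(S,side,(280,80),'S')):
        for k,u in d.items():
            e=proj(s,c2w(p,q[k]))[0]-(np.array(u)/3+o-1/3); r+=list(e)
            if v: print(n,k,np.round(e,1))
    return np.array(r)
f=least_squares(res,[.35,.1,1.57,1.8,1.5],loss='soft_l1')
print(f.x,f.cost); res(f.x,True)
np.save("pose.npy",f.x)
for s,n in((T,"top"),(S,"side")):
    im=cv2.resize(s["image"],None,fx=3,fy=3,interpolation=cv2.INTER_CUBIC); q=pts(f.x)
    P={k:tuple(int(i) for i in proj(s,c2w(f.x,v))[0]*3+1) for k,v in q.items()}
    for l in("fl fr br bl fl","Lo1 Lo0 Li0 Li1 Lo1","bl Li1","br Li0","B1 B0 b0 b1 B1","fr G0"):
        l=l.split()
        for i,j in zip(l,l[1:]): cv2.line(im,P[i],P[j],(0,0,255),1)
    x0,y0=((300,300) if n=="top" else (840,240)); cv2.imwrite(f"pics/fit_{n}.png",im[y0:y0+600,x0:x0+780])
E
python3 fit.py
```

```text
[0.55483695 0.09968062 1.70834826 1.90478121 1.49981077] 19.21172821542412
T fl [-0.5 -1.4]
T fr [-0.5  0.1]
T bl [-0.5  0. ]
T br [-0.1 -0.1]
T Lo1 [ 0.  -0.7]
T Lo0 [0.5 1.2]
T Li1 [-0.4 -0.9]
T Li0 [-0.1  0.2]
T B1 [-1.2 -0.3]
T B0 [-1.6  0.1]
T b1 [-0.1  0.1]
T b0 [-0.   0.5]
S fl [-1.7 -0.3]
S fr [2.4 3.1]
S br [-0.  -0.7]
S B1 [-1.9  1.3]
S B0 [-3.2  1.6]
S Li0 [ 0.2 -2. ]
S Li1 [-0.7 -1.1]
S Lo0 [-0.3  0.4]
S Lo1 [0.  1.2]
S G0 [-2.1  1.7]
```

View pics/fit_side.png

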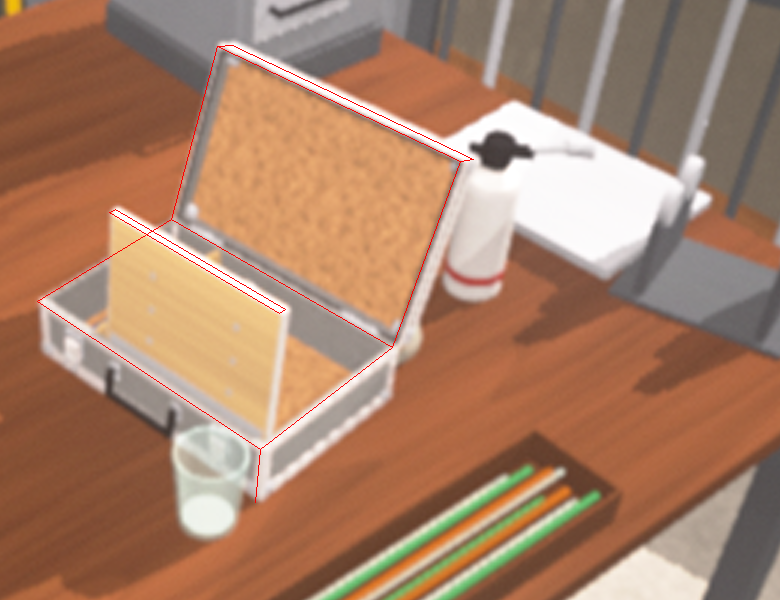

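View pics/fit_top.png

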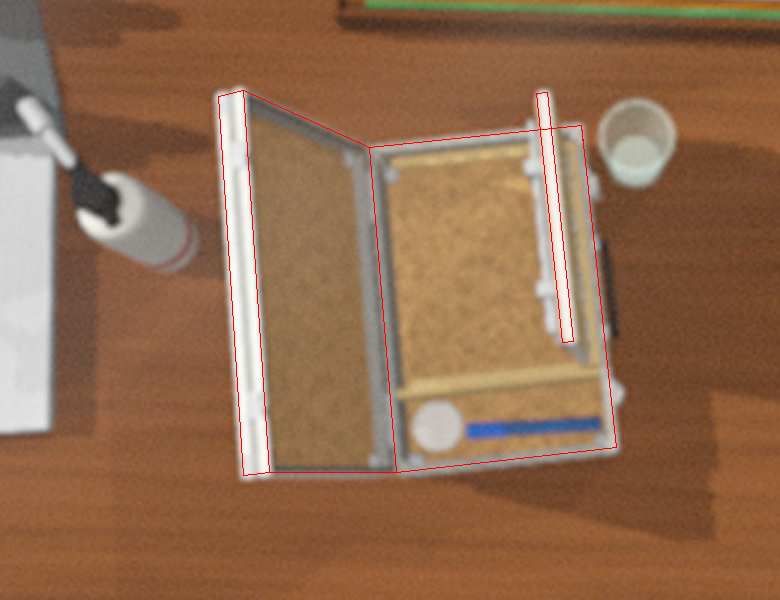

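```bash
cat > calc.py <<'E'
from h import *
p=np.load("pose.npy"); T=pickle.load(open("pics/top0.pkl","rb"));S=pickle.load(open("pics/side0.pkl","rb"))
def ray(s,u,v,z):
    d=R.from_quat(s["orientation"]).apply([(u-s["cx"])/s["fx"],-(v-s["cy"])/s["fy"],-1]); return s["xyz"]+d*(z-s["xyz"][2])/d[2]
def w2c(P): return (np.array(P)-[p[0],p[1],0])@R.from_euler('z',p[2]).as_matrix()
for n,s,u,v,z in [("tumbler base",T,312,155,0.01),("tumbler top",T,312.5,146,.092),("torch base",T,161,183,0.0),("torch head",T,131,165,.2),("nozzle tip",T,108,133,.2),("torch base S",S,437,177,0),("head S",S,446,130,.2),("nozzle S",S,475,130,.2),("pw S",S,416,198,.02)]:
    P=ray(s,u,v,z); print(n,P.round(3),w2c(P).round(3))
o=get_obs(); print(R.from_quat(o["ee_rot"]).as_matrix().round(3))
E
python3 calc.py
python3 - <<'E'
import cv2
a=cv2.imread("pics/side0.png")[110:220,390:510]; cv2.imwrite("pics/sz2.png",cv2.resize(a,None,fx=5,fy=5,interpolation=cv2.INTER_CUBIC))
E
```

```text
tumbler base [ 0.706 -0.039  0.01 ] [-0.158 -0.13   0.01 ]
tumbler top [ 0.71  -0.039  0.092] [-0.159 -0.135  0.092]
torch base [0.606 0.426 0.   ] [ 0.316 -0.095  0.   ]
torch head [0.613 0.441 0.2  ] [ 0.33  -0.104  0.2  ]
nozzle tip [0.699 0.511 0.2  ] [ 0.387 -0.199  0.2  ]
torch base S [0.628 0.438 0.   ] [ 0.325 -0.119  0.   ]
head S [0.631 0.432 0.2  ] [ 0.319 -0.121  0.2  ]
nozzle S [0.687 0.506 0.2  ] [ 0.385 -0.187  0.2  ]
pw S [0.677 0.281 0.02 ] [ 0.163 -0.146  0.02 ]
[[ 0.312 -0.     0.95 ]
 [-0.95  -0.     0.312]
 [ 0.    -1.    -0.   ]]
```

View pics/sz2.png

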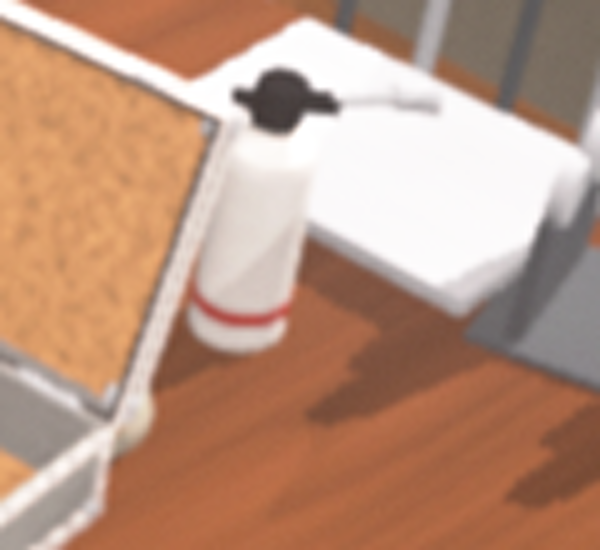

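```bash
python3 -m crank '[0,-1,0,0,-0.139,0, 0,-1,0,0,-0.139,0, 0,-1,0,0,-0.139,0, 0,-1,0,0,-0.139,0, 0,-1,0,0,-0.139,0, 0,-1,0,0,-0.139,0, 0,-1,0,0,-0.139,0, 0,-1,0,0,-0.139,0, 0,-1,0,0,-0.139,0, 0,-1,0,0,-0.139,0, 0,0,0,0,0,0]' 0
cat > st.py <<'E'
from calc import *
import sys
o=get_obs(); M=R.from_quat(o["ee_rot"]).as_matrix()
C=R.from_euler('z',p[2]).as_matrix()
print("t",o["time_s"],"case pos",w2c(o["eef_pos"]).round(4),"F case",(o["force"]@C).round(2),"gap",o["finger_gap"].round(3))
print("axes in case (cols x,y,z):\n",(C.T@M).round(3)); print("q",o["qpos"].round(3))
if len(sys.argv)>1:
    t=np.array(eval(sys.argv[1])); print("shift cm tool",((c2w(p,t)[0]-o["eef_pos"])@M*100).round(2))
E
sed -i '/^for n,s,u/,$d' calc.py
python3 st.py '[-.16,-.037,.30]'
```

```text
time_s: 2.48
eef_pos: [0.2031, -0.6179, 0.3154]
ee_rot: [0.706, 0.048, -0.048, -0.705]
force: [0.9, 0.4, 0.2]
finger_gap: 0.0006Traceback (most recent call last):
  File "st.py", line 5, in <module>
    print("t",o["time_s"],"case pos",w2c(o["eef_pos"]).round(4),"F case",(o["force"]@C).round(2),"gap",o["finger_gap"].round(3))
                                                                                                       ^^^^^^^^^^^^^^^^^^^^^
AttributeError: 'float' object has no attribute 'round'
```

```bash
sed -i 's/o\["finger_gap"\].round(3)/o["finger_gap"]/; s/^print("axes/np.set_printoptions(suppress=True)\nprint("axes/' st.py
python3 st.py '[-.16,-.037,.30]'
```

```text
t 2.475 case pos [-0.6625  0.4468  0.3154] F case [ 0.24 -0.97  0.22] gap 0.0005854001204662976
axes in case (cols x,y,z):
 [[-0.002 -0.002  1.   ]
 [-1.    -0.    -0.002]
 [ 0.    -1.    -0.002]]
q [ 1.407  0.413 -0.287  1.47   0.119  1.275  1.244]
shift cm tool [48.26  1.48 50.37]
```

```bash
python3 -m crank '[3,0.1,3.1,0,0,0, 3,0.1,3.1,0,0,0, 3,0.1,3.1,0,0,0, 3,0.1,3.1,0,0,0, 3,0.1,3.1,0,0,0, 3,0.1,3.1,0,0,0, 3,0.1,3.1,0,0,0, 3,0.1,3.1,0,0,0, 3,0.1,3.1,0,0,0, 3,0.1,3.1,0,0,0, 3,0.1,3.1,0,0,0, 3,0.1,3.1,0,0,0, 3,0.1,3.1,0,0,0, 3,0.1,3.1,0,0,0, 3,0.1,3.5,0,0,0, 3.2,0,3.4,0,0,0, 0,0,0,0,0,0]'
python3 st.py '[-.14,-.037,.185]'
python3 - <<'E'
from h import *
for n in ["side","top"]:
    s=snapshot(n); cv2.imwrite(f"pics/{n}1.png",s["image"])
    pickle.dump(s,open(f"pics/{n}1.pkl","wb"))
E
```

```text
time_s: 4.6
eef_pos: [0.6127, -0.0488, 0.2988]
ee_rot: [-0.704, -0.05, 0.05, 0.706]
force: [-0.6, 0.4, -0.5]
finger_gap: 0.0007
t 4.6 case pos [-0.155  -0.037   0.2988] F case [ 0.45  0.55 -0.46] gap 0.0007179376472258098
axes in case (cols x,y,z):
 [[ 0.003  0.003  1.   ]
 [-1.     0.     0.003]
 [-0.    -1.     0.003]]
q [ 0.479  0.413 -0.611  1.566  0.243  1.241 -0.031]
shift cm tool [ 0.01 11.38  1.47]
```

View pics/side1.png

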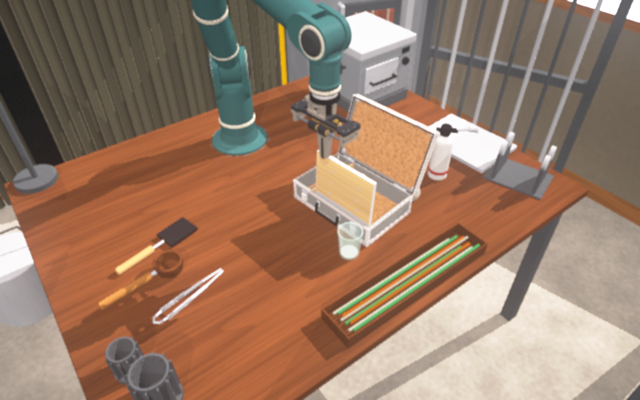

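Run:
```python
from calc import *
S=pickle.load(open("pics/side1.pkl","rb"));T=pickle.load(open("pics/top1.pkl","rb"))
for s in(S,T): print(proj(s,get_obs()["eef_pos"]))
a=T["image"][100:290,100:400]; cv2.imwrite("pics/t1z.png",cv2.resize(a,None,fx=2.6,fy=2.6))
```

```text
[[322.53641282 157.2617497 ]]
[[318.37614058 161.34095101]]
```

View pics/t1z.png

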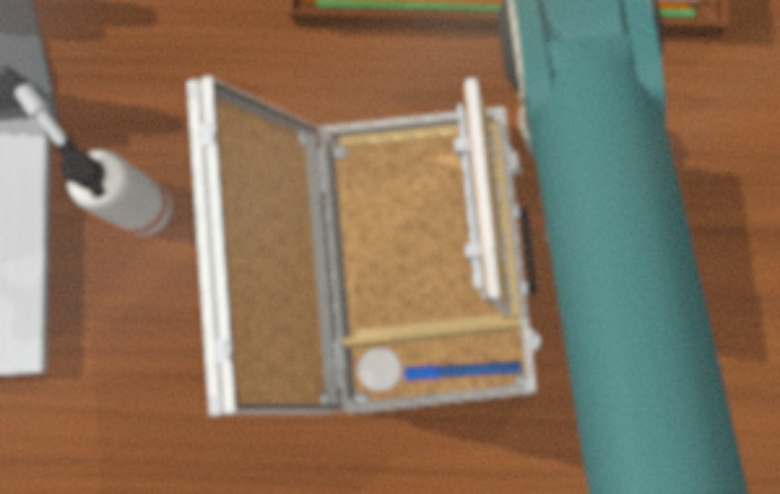

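```bash
python3 -m crank '[0,3.8,0,0,0,0, 0,3.8,0,0,0,0, 0,3.7,0,0,0,0, 0,0,0.5,0,0,0, 0,0,0,0,0,0]'
python3 st.py
python3 - <<'E'
from h import *
pr=None
for b in np.arange(1.5,-.11,-.1):
    c=brd(b,.13,0,.0045)-[.010,0,0]; print(round(b,2),c.round(4), None if pr is None else ((c-pr)*100).round(2)); pr=c
E
```

```text
time_s: 5.32
eef_pos: [0.6118, -0.0486, 0.1881]
ee_rot: [0.706, 0.049, -0.047, -0.705]
force: [1.0, 0.1, 1.7]
finger_gap: 0.0004
t 5.325 case pos [-0.1547 -0.0361  0.1881] F case [-0.02 -1.01  1.66] gap 0.0003651429993475595
axes in case (cols x,y,z):
 [[-0.002 -0.     1.   ]
 [-1.    -0.002 -0.002]
 [ 0.002 -1.    -0.   ]]
q [ 0.451  0.508 -0.576  1.693  0.314  1.032 -0.094]
1.5 [-0.0903 -0.037   0.188 ] None
1.4 [-0.0773 -0.037   0.1869] [ 1.3   0.   -0.11]
1.3 [-0.0646 -0.037   0.1845] [ 1.28  0.   -0.24]
1.2 [-0.0521 -0.037   0.1808] [ 1.25  0.   -0.37]
1.1 [-0.04   -0.037   0.1759] [ 1.2   0.   -0.49]
1.0 [-0.0285 -0.037   0.1698] [ 1.15  0.   -0.61]
0.9 [-0.0177 -0.037   0.1626] [ 1.08  0.   -0.72]
0.8 [-0.0077 -0.037   0.1544] [ 1.01  0.   -0.82]
0.7 [ 0.0015 -0.037   0.1452] [ 0.92  0.   -0.92]
0.6 [ 0.0098 -0.037   0.1351] [ 0.82  0.   -1.01]
0.5 [ 0.0169 -0.037   0.1243] [ 0.72  0.   -1.08]
0.4 [ 0.023  -0.037   0.1128] [ 0.61  0.   -1.15]
0.3 [ 0.0279 -0.037   0.1007] [ 0.49  0.   -1.21]
0.2 [ 0.0315 -0.037   0.0882] [ 0.37  0.   -1.25]
0.1 [ 0.0339 -0.037   0.0755] [ 0.24  0.   -1.28]
-0.0 [ 0.035  -0.037   0.0625] [ 0.11  0.   -1.3 ]
-0.1 [ 0.0348 -0.037   0.0495] [-0.02  0.   -1.3 ]
```

```bash
python3 -m crank '[0,0,2,0,0,0, 0,0,2,0,0,0, 0,0,1.2,0,0,0, 0,0,0.6,0,0,0, 0,0,0.6,0,0,0, 0,0,0,0,0,0]'
python3 st.py
```

```text
time_s: 6.08
eef_pos: [0.6025, 0.0149, 0.1865]
ee_rot: [0.706, 0.048, -0.048, -0.705]
force: [-1.0, -0.9, -0.8]
finger_gap: 0.0005
t 6.075 case pos [-0.0905 -0.0356  0.1865] F case [-0.77  1.17 -0.77] gap 0.0004508528002234805
axes in case (cols x,y,z):
 [[-0.001 -0.     1.   ]
 [-1.     0.    -0.001]
 [-0.    -1.    -0.   ]]
q [ 0.362  0.496 -0.59   1.72   0.316  1.022 -0.202]
```

```bash
python3 -m crank '[0,0,0.7,0,0,0, 0,0,0.7,0,0,0, 0,0,0.7,0,0,0, 0,0.1,0.7,0,0,0, 0,0.1,0.7,0,0,0, 0,0.2,0.7,0,0,0]'
python3 st.py
```

```text
time_s: 6.82
eef_pos: [0.5967, 0.0538, 0.1818]
ee_rot: [0.707, 0.047, -0.048, -0.704]
force: [1.1, -5.1, -2.1]
finger_gap: 0.0006
t 6.825 case pos [-0.0511 -0.0352  0.1818] F case [-5.24 -0.36 -2.13] gap 0.0006179866836752686
axes in case (cols x,y,z):
 [[-0.003 -0.003  1.   ]
 [-1.     0.001 -0.003]
 [-0.001 -1.    -0.003]]
q [ 0.3    0.498 -0.595  1.731  0.324  1.014 -0.279]
```

Contact, about 5 N as expected. Continue along the arc.

```bash
python3 -m crank '[0,0.45,1.2,0,0,0, 0,0.6,1.15,0,0,0, 0,0.7,1.1,0,0,0, 0,0.8,1.0,0,0,0, 0,0.9,0.9,0,0,0, 0,1.0,0.8,0,0,0, 0,1.1,0.7,0,0,0]'
python3 st.py
```

```text
time_s: 7.7
eef_pos: [0.5873, 0.1258, 0.1266]
ee_rot: [-0.705, -0.049, 0.048, 0.706]
force: [-0.4, -2.0, 1.7]
finger_gap: 0.0001
t 7.7 case pos [ 0.0214 -0.0357  0.1266] F case [-1.9   0.62  1.73] gap 0.00012819659450114955
axes in case (cols x,y,z):
 [[-0.     0.001  1.   ]
 [-1.    -0.    -0.   ]
 [ 0.    -1.     0.001]]
q [ 0.164  0.567 -0.576  1.771  0.376  0.916 -0.436]
```

```bash
python3 -m crank '[0,1.1,0.5,0,0,0, 0,1.2,0.4,0,0,0, 0,1.2,0.3,0,0,0, 0,1.2,0.2,0,0,0, 0,0.8,0.1,0,0,0, 0,0.5,0,0,0,0]'
python3 st.py
```

```text
time_s: 8.45
eef_pos: [0.5851, 0.1394, 0.0664]
ee_rot: [-0.705, -0.048, 0.049, 0.705]
force: [-0.8, 2.3, 2.1]
finger_gap: 0.0006
t 8.45 case pos [ 0.0352 -0.0354  0.0664] F case [2.36 0.44 2.1 ] gap 0.0006348192353902325
axes in case (cols x,y,z):
 [[-0.001  0.     1.   ]
 [-1.     0.001 -0.001]
 [-0.001 -1.     0.   ]]
q [ 0.108  0.646 -0.534  1.8    0.434  0.815 -0.505]
```

```bash
python3 -m crank '[0,0.25,0,0,0,0, 0,0.2,0,0,0,0, 0,0.1,0,0,0,0]'
python3 st.py|head -1
```

```text
time_s: 8.82
eef_pos: [0.5852, 0.1392, 0.0629]
ee_rot: [0.706, 0.048, -0.048, -0.705]
force: [-4.4, -0.7, 15.9]
finger_gap: 0.0003
t 8.825 case pos [ 0.035  -0.0355  0.0629] F case [-0.12  4.44 15.88] gap 0.00026714745091992783
```

```bash
python3 -m crank '[0,0.15,0,0,0,0, 0,0.05,0,0,0,0, 0,0,0,0,0,0]'
python3 st.py|head -1
python3 - <<'E'
from h import *
s=snapshot("side"); cv2.imwrite("pics/side2.png",cv2.resize(s["image"][80:280,260:500],None,fx=3,fy=3))
E
```

```text
time_s: 9.2
eef_pos: [0.5852, 0.1392, 0.0628]
ee_rot: [0.706, 0.048, -0.048, -0.705]
force: [-8.7, -1.1, 23.7]
finger_gap: 0.0002
t 9.2 case pos [ 0.035  -0.0355  0.0628] F case [ 0.15  8.73 23.7 ] gap 0.00019920674945640699
```

View pics/side2.png

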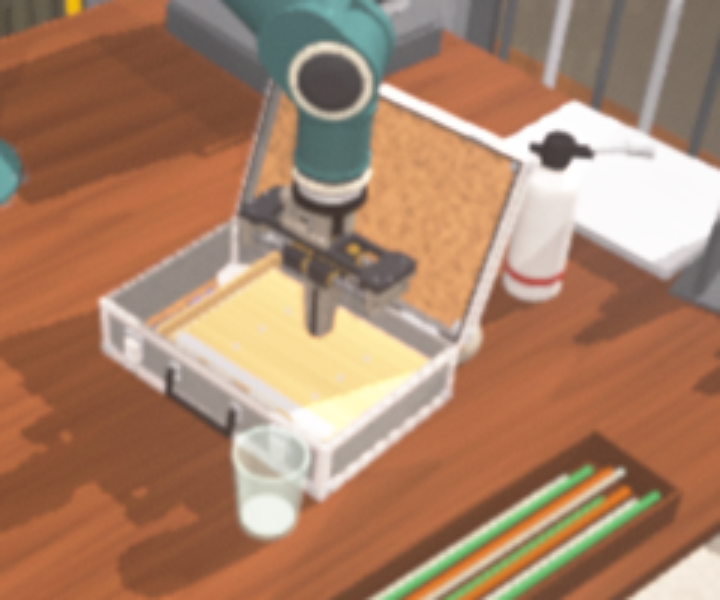

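```bash
python3 -m crank '[0,-1,-0.3,0,0,0, 0,-3,-1,0,0,0, 0,-4,-1,0,0,0, 0,-4,-1,0,0,0, 0,-4,0,0,0,0, 0,-4,0,0,0,0, 0,-4,0,0,0,0, 0,-4,0,0,0,0, 0,-2,0,0,0,0, 0,0,0,0,0,0]'
python3 st.py '[.31,.05,.36]'
```

```text
time_s: 10.5
eef_pos: [0.5905, 0.1062, 0.3609]
ee_rot: [0.706, 0.049, -0.047, -0.705]
force: [0.5, -1.5, -0.8]
finger_gap: 0.0005
t 10.5 case pos [ 0.0015 -0.0362  0.3609] F case [-1.54 -0.26 -0.8 ] gap 0.00048440792912338875
axes in case (cols x,y,z):
 [[-0.002 -0.001  1.   ]
 [-1.    -0.003 -0.002]
 [ 0.003 -1.    -0.001]]
q [ 0.264  0.352 -0.659  1.513  0.22   1.348 -0.278]
shift cm tool [-8.67  0.04 30.83]
```

```bash
python3 -m crank '[-1,0,3.9,0,0,0, -1,0,3.9,0,0,0, -1.1,0,3.9,0,0,0, -1.1,0,3.9,0,0,0, -1.1,0,3.9,0,0,0, -1.1,0,3.9,0,0,0, -1.1,0,3.9,0,0,0, -1.1,0,3.5,0,0,0, 0,0,0,0,0,0]'
python3 st.py
```

```text
time_s: 11.62
eef_pos: [0.46, 0.4021, 0.3578]
ee_rot: [0.705, 0.049, -0.051, -0.705]
force: [-0.1, 0.1, 0.2]
finger_gap: 0.0003
t 11.625 case pos [0.3125 0.0525 0.3578] F case [0.13 0.12 0.25] gap 0.00030220618119421416
axes in case (cols x,y,z):
 [[ 0.005 -0.     1.   ]
 [-1.     0.003  0.005]
 [-0.003 -1.    -0.   ]]
q [-0.221  0.403 -0.758  1.483  0.277  1.368 -0.853]
```

```bash
python3 -m crank '[0,0,0,-0.13,0,0, 0,0,0,-0.13,0,0, 0,0,0,-0.13,0,0, 0,0,0,-0.13,0,0, 0,0,0,-0.13,0,0, 0,0,0,-0.13,0,0, 0,0,0,0,0,0]'
python3 st.py '[.26,.05,.21]'
python3 - <<'E'
from h import *
s=snapshot("side"); cv2.imwrite("pics/side3.png",s["image"])
s=snapshot("top"); cv2.imwrite("pics/top3.png",s["image"])
E
```

```text
time_s: 12.5
eef_pos: [0.4636, 0.3989, 0.3476]
ee_rot: [0.904, 0.06, -0.036, -0.421]
force: [-0.7, 0.6, 0.7]
finger_gap: 0.0002
t 12.5 case pos [0.3089 0.0494 0.3476] F case [0.65 0.61 0.74] gap 0.00018853178167819136
axes in case (cols x,y,z):
 [[ 0.001 -0.643  0.765]
 [-1.     0.01   0.01 ]
 [-0.014 -0.765 -0.643]]
q [-0.958  0.608 -0.057  1.249  0.466  1.839 -0.875]
shift cm tool [ 0.12 13.68  5.11]
```

View pics/side3.png

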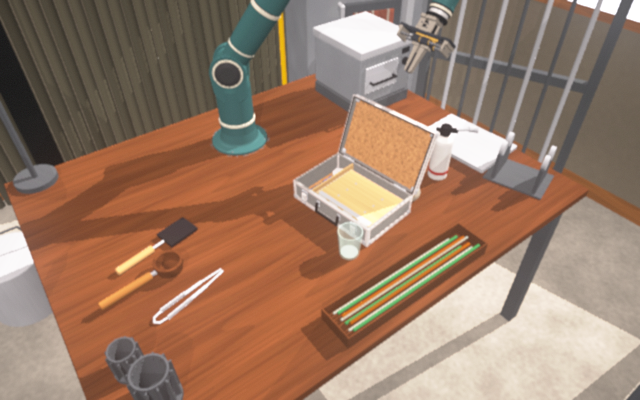

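View pics/top3.png

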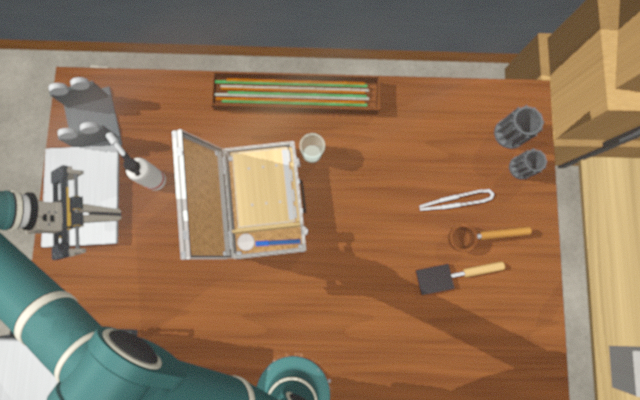

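```bash
python3 -m crank '[0,2,0.8,0,0,0, 0,2,0.8,0,0,0, 0,2,0.8,0,0,0, 0,2,0.7,0,0,0, 0,2,0.7,0,0,0, 0,2,0.7,0,0,0, 0,1.7,0.6,0,0,0, 0,0,0,0,0,0]'
python3 st.py
python3 - <<'E'
from h import *
s=snapshot("side"); cv2.imwrite("pics/side4.png",s["image"])
s=snapshot("top"); cv2.imwrite("pics/top4.png",s["image"])
E
```

```text
time_s: 13.6
eef_pos: [0.4687, 0.3495, 0.2106]
ee_rot: [0.903, 0.058, -0.037, -0.424]
force: [0.6, -0.4, 0.5]
finger_gap: 0.0007
t 13.6 case pos [0.2592 0.0511 0.2106] F case [-0.46 -0.55  0.5 ] gap 0.000692527872876927
axes in case (cols x,y,z):
 [[-0.001 -0.638  0.77 ]
 [-1.     0.014  0.01 ]
 [-0.017 -0.77  -0.638]]
q [-0.9    0.654 -0.069  1.488  0.477  1.566 -0.967]
```

View pics/top4.png

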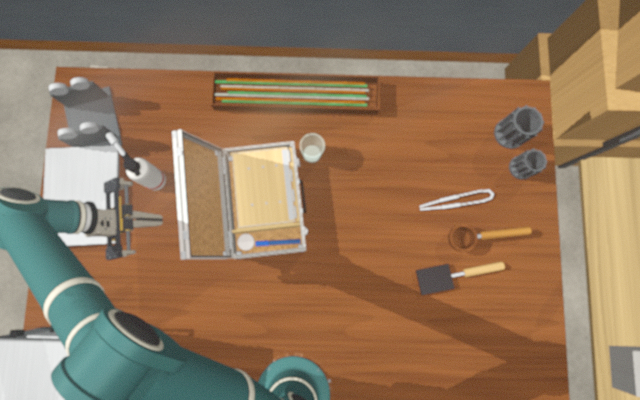

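View pics/side4.png

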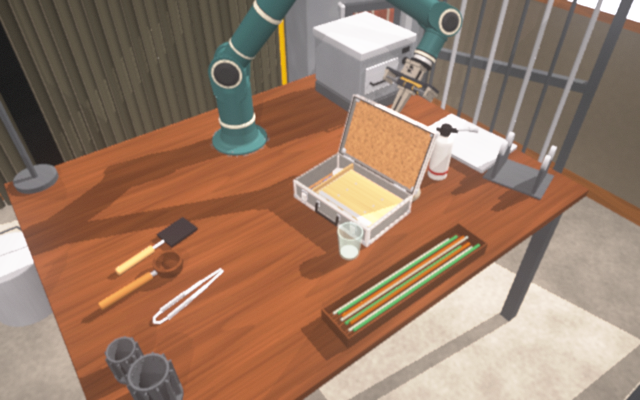

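```bash
python3 -m crank '[0,0,0,-0.09,0,0, 0,0,0,-0.09,0,0, 0,0,0,0,0,0]'
python3 st.py
cat > arc.py <<'E'
from calc import *
import sys
a0=float(sys.argv[1]); ts=float(sys.argv[2]); da=float(sys.argv[3]); n=int(sys.argv[4]); r=.15
o=get_obs(); c=w2c(o["eef_pos"]); pos=np.array([c[0],c[2]])
M=R.from_euler('z',p[2]).as_matrix().T@R.from_quat(o["ee_rot"]).as_matrix()
t=np.arctan2(-M[0,1],-M[2,1]); print("now",pos.round(4),"tilt",t.round(3))
for i in range(n):
    a=a0-i*da; tn=ts if a>1.2 else .2+(ts-.2)*max(a,0)/1.2
    P=lid(a,r,0,.025)[[0,2]]; P=P+.01*abs(np.sin(a-tn))*np.array([np.sin(a),np.cos(a)])
    d=P-pos; y=np.array([-np.sin(t),-np.cos(t)]); z=np.array([np.cos(t),-np.sin(t)])
    print(round(a,2),P.round(4),"row y %.2f z %.2f tx %.3f"%(d@y*100,d@z*100,tn-t and -(tn-t)))
    pos=P;t=tn
E
python3 arc.py 1.9 .87 .1 21
```

```text
time_s: 14.08
eef_pos: [0.4674, 0.3527, 0.2103]
ee_rot: [0.937, 0.064, -0.032, -0.341]
force: [-0.1, -0.2, 0.1]
finger_gap: -0.0
t 14.075 case pos [0.2626 0.0519 0.2103] F case [-0.22  0.18  0.14] gap -3.902547225421814e-05
axes in case (cols x,y,z):
 [[ 0.004 -0.765  0.643]
 [-1.     0.007  0.015]
 [-0.016 -0.643 -0.765]]
q [-0.971  0.746 -0.032  1.424  0.539  1.697 -0.991]
now [0.2626 0.2103] tilt 0.872
1.9 [0.1853 0.2066] row y 6.16 z -4.69 tx 0.002
1.8 [0.1712 0.2141] row y 0.59 z -1.48 tx 0.000
1.7 [0.1564 0.2201] row y 0.74 z -1.41 tx 0.000
1.6 [0.141  0.2245] row y 0.89 z -1.33 tx 0.000
1.5 [0.1252 0.2273] row y 1.03 z -1.23 tx 0.000
1.4 [0.1091 0.2284] row y 1.16 z -1.12 tx 0.000
1.3 [0.093  0.2278] row y 1.27 z -1.00 tx 0.000
1.2 [0.077  0.2255] row y 1.37 z -0.86 tx 0.000
1.1 [0.0618 0.2218] row y 1.40 z -0.70 tx 0.056
1.0 [0.047  0.2165] row y 1.43 z -0.63 tx 0.056
0.9 [0.0329 0.2098] row y 1.46 z -0.56 tx 0.056
0.8 [0.0195 0.2016] row y 1.49 z -0.49 tx 0.056
0.7 [0.0071 0.1921] row y 1.51 z -0.42 tx 0.056
0.6 [-0.0043  0.1814] row y 1.53 z -0.35 tx 0.056
0.5 [-0.0146  0.1695] row y 1.54 z -0.28 tx 0.056
0.4 [-0.0233  0.1572] row y 1.50 z -0.21 tx 0.056
0.3 [-0.0307  0.1444] row y 1.47 z -0.15 tx 0.056
0.2 [-0.0368  0.1309] row y 1.48 z -0.09 tx 0.056
0.1 [-0.0416  0.1169] row y 1.48 z -0.03 tx 0.056
-0.0 [-0.045   0.1025] row y 1.48 z 0.04 tx 0.056
-0.1 [-0.047   0.0883] row y 1.43 z 0.08 tx 0.000
```

Approach the lid.

```bash
python3 -m crank '[0,1.5,-1.1,0,0,0, 0,1.5,-1.1,0,0,0, 0,1.2,-1,0,0,0, 0,0.7,-0.6,0,0,0, 0,0.6,-0.5,0,0,0, 0,0,0,0,0,0]'
python3 st.py|head -1; python3 arc.py 1.9 .87 .1 2
```

```text
time_s: 14.82
eef_pos: [0.4783, 0.2816, 0.2092]
ee_rot: [0.938, 0.062, -0.03, -0.341]
force: [0.6, 0.3, -0.2]
finger_gap: 0.0006
t 14.825 case pos [0.1907 0.0509 0.2092] F case [ 0.18 -0.6  -0.25] gap 0.0006409760117945075
now [0.1907 0.2092] tilt 0.872
1.9 [0.1853 0.2066] row y 0.58 z -0.15 tx 0.002
1.8 [0.1712 0.2141] row y 0.59 z -1.48 tx 0.000
```

```bash
python3 -m crank '[0,0.5,-0.4,0,0,0, 0,0.5,-0.8,0,0,0, 0,0.5,-1,0,0,0, 0,0.6,-1.1,0,0,0]'
python3 st.py|head -1; python3 arc.py 1.7 .87 .1 3
python3 - <<'E'
from h import *
s=snapshot("side"); cv2.imwrite("pics/side5.png",cv2.resize(s["image"][80:280,260:500],None,fx=3,fy=3))
E
```

```text
time_s: 15.32
eef_pos: [0.4828, 0.2483, 0.2204]
ee_rot: [0.936, 0.065, -0.031, -0.343]
force: [-0.8, 5.8, -0.8]
finger_gap: 0.0
t 15.325 case pos [0.157  0.0509 0.2204] F case [ 5.81 -0.01 -0.75] gap 3.71683523224302e-05
now [0.157  0.2204] tilt 0.867
1.7 [0.1564 0.2201] row y 0.07 z -0.02 tx -0.003
1.6 [0.141  0.2245] row y 0.89 z -1.33 tx 0.000
1.5 [0.1252 0.2273] row y 1.03 z -1.23 tx 0.000
```

View pics/side5.png

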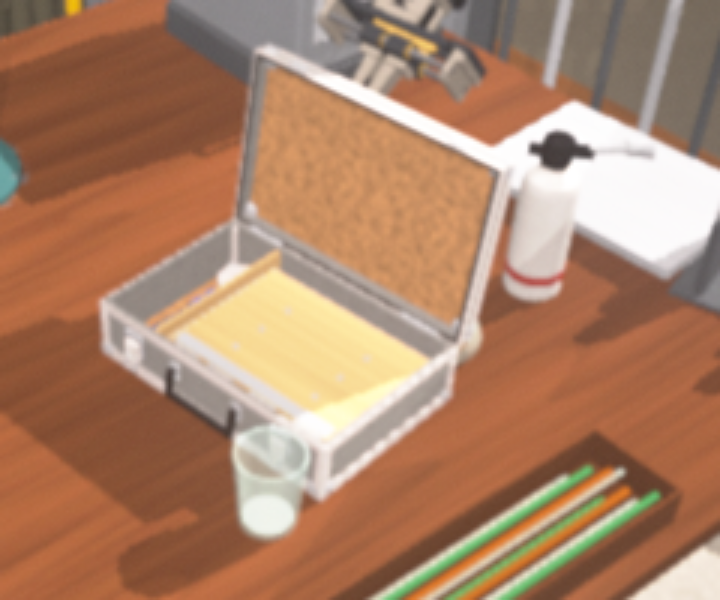

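```bash
python3 -m crank '[0,0.9,-1.35,0,0,0, 0,1.05,-1.25,0,0,0, 0,1.15,-1.1,0,0,0, 0,1.25,-1,0,0,0, 0,1.4,-0.85,0,0,0]'
python3 st.py|head -1; python3 arc.py 1.2 .87 .1 5
```

```text
time_s: 16.0
eef_pos: [0.4942, 0.168, 0.2252]
ee_rot: [0.937, 0.064, -0.031, -0.343]
force: [0.2, 5.6, -1.6]
finger_gap: 0.0007
t 16.0 case pos [0.076  0.0507 0.2252] F case [ 5.51 -0.98 -1.59] gap 0.000693179971710384
now [0.076  0.2252] tilt 0.869
1.2 [0.077  0.2255] row y -0.10 z 0.04 tx -0.001
1.1 [0.0618 0.2218] row y 1.40 z -0.70 tx 0.056
1.0 [0.047  0.2165] row y 1.43 z -0.63 tx 0.056
0.9 [0.0329 0.2098] row y 1.46 z -0.56 tx 0.056
0.8 [0.0195 0.2016] row y 1.49 z -0.49 tx 0.056
```

```bash
python3 -m crank '[0,1.4,-0.7,0.056,0,0, 0,1.43,-0.63,0.056,0,0, 0,1.46,-0.56,0.056,0,0, 0,1.49,-0.49,0.056,0,0, 0,1.51,-0.42,0.056,0,0]'
python3 st.py|head -1; python3 arc.py 0.7 .87 .1 9
```

```text
time_s: 16.62
eef_pos: [0.504, 0.098, 0.1928]
ee_rot: [0.88, 0.059, -0.039, -0.47]
force: [-0.9, 2.6, 0.4]
finger_gap: 0.0007
t 16.625 case pos [0.0054 0.0506 0.1928] F case [2.7  0.55 0.44] gap 0.0006729181772478013
now [0.0054 0.1928] tilt 0.589
0.7 [0.0071 0.1921] row y -0.04 z 0.18 tx -0.002
0.6 [-0.0043  0.1814] row y 1.53 z -0.35 tx 0.056
0.5 [-0.0146  0.1695] row y 1.54 z -0.28 tx 0.056
0.4 [-0.0233  0.1572] row y 1.50 z -0.21 tx 0.056
0.3 [-0.0307  0.1444] row y 1.47 z -0.15 tx 0.056
0.2 [-0.0368  0.1309] row y 1.48 z -0.09 tx 0.056
0.1 [-0.0416  0.1169] row y 1.48 z -0.03 tx 0.056
-0.0 [-0.045   0.1025] row y 1.48 z 0.04 tx 0.056
-0.1 [-0.047   0.0883] row y 1.43 z 0.08 tx 0.000
```

```bash
python3 -m crank '[0,1.53,-0.3,0.056,0,0, 0,1.54,-0.25,0.056,0,0, 0,1.5,-0.2,0.056,0,0, 0,1.47,-0.15,0.056,0,0, 0,1.45,-0.1,0.056,0,0]'
python3 st.py|head -1; python3 arc.py 0.2 .87 .1 4
```

```text
time_s: 17.25
eef_pos: [0.5097, 0.0544, 0.1318]
ee_rot: [0.806, 0.053, -0.046, -0.588]
force: [0.7, 2.6, 1.3]
finger_gap: 0.0004
t 17.25 case pos [-0.0387  0.051   0.1318] F case [ 2.49 -1.08  1.3 ] gap 0.0003540659690106843
now [-0.0387  0.1318] tilt 0.31
0.2 [-0.0368  0.1309] row y 0.03 z 0.21 tx -0.002
0.1 [-0.0416  0.1169] row y 1.48 z -0.03 tx 0.056
0.0 [-0.045   0.1025] row y 1.48 z 0.04 tx 0.056
-0.1 [-0.047   0.0883] row y 1.43 z 0.08 tx 0.000
```

```bash
python3 -m crank '[0,1.2,0,0.056,0,0, 0,1,0,0.056,0,0, 0,0.7,0.1,0,0,0, 0,0.3,0.1,0,0,0]'
python3 st.py|head -1
```

```text
time_s: 17.75
eef_pos: [0.5098, 0.0457, 0.1019]
ee_rot: [0.774, 0.049, -0.049, -0.629]
force: [-5.5, -5.3, 29.9]
finger_gap: 0.0004
t 17.75 case pos [-0.0473  0.052   0.1019] F case [-4.5   6.14 29.9 ] gap 0.0003974349445567482
```

```bash
python3 -m crank '[0,0.1,0,0,0,0, 0,0,0,0,0,0, 0,0,0,0,0,0]'
python3 st.py|head -1
python3 -m crank '[0,-0.6,0,0,0,0, 0,-1.5,0,0,0,0, 0,-3,0,0,0,0, 0,-4,0,0,0,0, 0,-4,0,0,0,0, 0,-4,0,0,0,0, 0,-3,0,0,0,0, 0,0,0,0,0,0, 0,0,0,0,0,0]'
python3 - <<'E'
from calc import *
for n in ["side","top"]:
    s=snapshot(n); cv2.imwrite(f"pics/{n}6.png",s["image"]);
    im=cv2.resize(s["image"],None,fx=3,fy=3,interpolation=cv2.INTER_CUBIC)
    q=[lid(0,x,y,.025) for x,y in((0,.16),(.21,.16),(.21,-.16),(0,-.16))]
    P=(proj(s,c2w(p,q))*3+1).astype(np.int32); cv2.polylines(im,[P],True,(0,0,255),1)
    x0,y0=((300,300) if n=="top" else (780,240)); cv2.imwrite(f"pics/{n}6z.png",im[y0:y0+600,x0:x0+780])
E
```

```text
time_s: 18.12
eef_pos: [0.5098, 0.0457, 0.1021]
ee_rot: [0.774, 0.049, -0.049, -0.629]
force: [-4.9, -4.6, 22.0]
finger_gap: 0.0007
t 18.125 case pos [-0.0473  0.052   0.1021] F case [-3.86  5.49 22.01] gap 0.000726482788518139
time_s: 19.25
eef_pos: [0.5058, 0.0872, 0.2955]
ee_rot: [0.773, 0.049, -0.05, -0.631]
force: [0.3, -0.9, 0.1]
finger_gap: 0.0002
```

View pics/side6z.png

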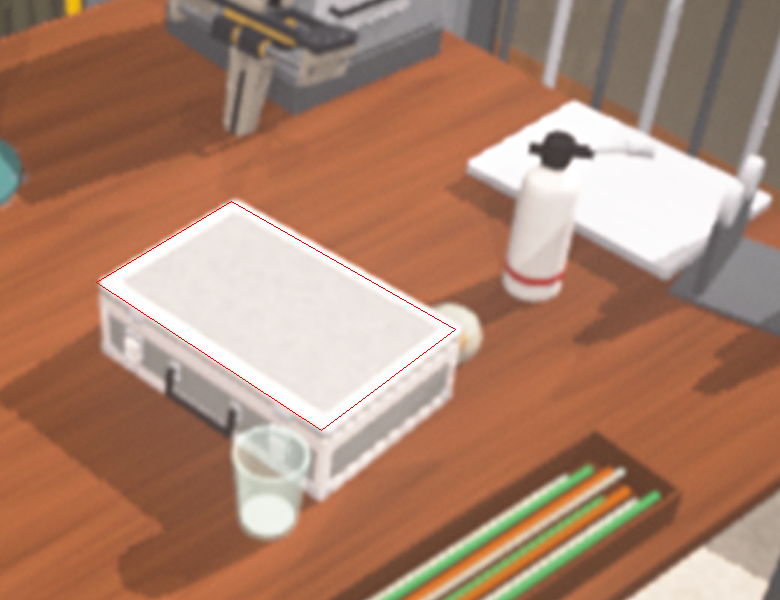

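View pics/top6z.png

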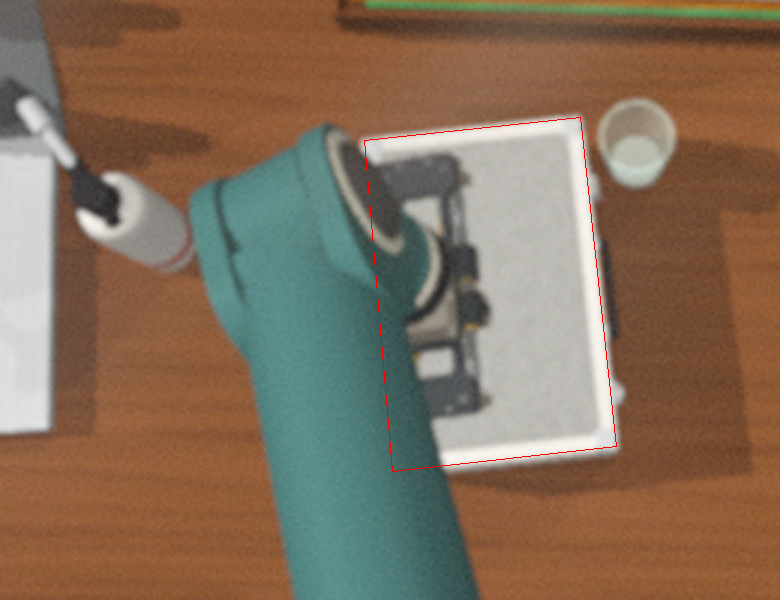

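```bash
python3 -m crank '[0,0,0,0,0,0, 0,0,0,0,0,0]'; python3 -c "
from workcell import *
print(sign_off())"
```

```text
time_s: 19.6
eef_pos: [0.5064, 0.087, 0.2958]
ee_rot: [0.773, 0.049, -0.05, -0.631]
force: [-0.3, 0.3, -0.0]
finger_gap: 0.0006
the job is handed in; nothing more can be done
None
```

The tool case is packed and handed in at 19.6 s: the board went down flat first, then the lid was swung fully shut over it. I pushed both on their outer faces with the closed fingertips.

**Board:** it stopped moving with the fingertips at 62.8 mm, where flat should be 62.5 mm. It held there under about 24 N, and the pictures showed it flat with the lid still open.

**Lid:** it stopped with its outer face at about 100 mm, under 22 to 30 N. Its outline in both last pictures matches the fully shut position to within the fit error of a few millimetres.

**Loose things:** the tumbler and torch look unmoved in the last pictures. The paperweight sits behind the case, as before. I did not measure how far anything moved. The wax tin and marker are now under the lid, so they could only be seen before it closed. I did not check the wood block, paddle and jacks again after the lid closed. The hand only passed over them, at about 300 mm.

**Hand:** it ended about 195 mm above the lid, with a wrist force near zero.

**Limits and disagreements:**
- The side camera fit of the case was up to about 3 to 4 pixels off at a few corners.
- While I was tilting the hand for the lid, joint 6 came right up to its limit (1.839 of 1.84 rad), and that tilt stopped about 5° short. It was not reported as passing the limit.

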